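# Uncover a composite panel and hold the reading lens in focus over its marked flaw

### The job

Take the blue dust cover off the carbon panel and hang it by its handle on the two-prong hook, over both prongs, leaving it there. Then pick up the reading lens and hold it level over the red ring on the panel with the lens at the height of the yellow pointer's tip; do not bump the inspection stand with the lens, shift the pointer, or disturb the tape roll, white casting and wooden pattern. Finish while still holding the lens there, in the gripper alone, motionless.

Things in the scene. Friction and masses are not known exactly. Their poses are not given: they have to be found in the camera images.
- cover_bar (a point): Middle of the steel handle bar of the blue dust cover. The handle is an upside-down U on the cover's top: a round bar 10 mm thick along the cover's y axis, its centre line 62 mm above the cover's top; its two 8 mm legs stand 55 mm either side of this point along y. Held by the bar, the cover hangs upright. Axes: the cover's, z up.
- cover: Blue dust cover, a shallow box open below: 90 (x) x 130 (y) x 42 mm high, 0.13 to 0.25 kg, standing on the inspection stand over the panel. Origin at the centre of its lower rim; handle bar centre 104 mm above.
- hook_seat (a point): Seat of the two-prong hook: midway between its two level prongs, at the height of their upper faces (169 mm over the bench). The 8 mm thick prongs run along x, 30 mm either side in y. +x points to the back; the free ends, 36 mm in front (-x), bend up to 15 mm above this point. A bar hung across both lies along y, its centre 5 mm above. It must go in from the free ends, prongs under the bar.
- hook: Two-prong hook fixed to the bench: steel prongs on a yellow T-shaped post 22 mm wide, with a crossbar 80 mm wide on top (178 mm high), whose face stands 83 mm behind (+x of) the seat; dark foot plate 12 mm thick. Origin on the bench 169 mm below the seat point, same axes. A free gap 52 mm wide lies between the prongs.
- loupe_grip (a point): Centre (half-way up) of the place to grip on the white handle of the reading lens, 41 mm above the bench at the start. The handle is a level bar 16 mm wide (y), 18 mm high (z), along the loupe's x axis, from 75 mm behind this point (red end) to 50 mm before it. Lens and handle balance about 12 mm towards the lens from here. +x points to the lens, z up.
- loupe_lens (a point): Centre of the clear lens of the reading lens: 95 mm from the grip point along the loupe's +x, at the same height. Lens with its black round rim: 68 mm across, 10 mm thick. Axes: the loupe's; z is the lens axis, upright when the lens is level.
- loupe: The reading lens, 0.09 to 0.18 kg; origin on its underside, 9 mm below the grip point. It lies loose on the rest.
- rest: Fixed grey rest, 130 x 56 mm, that carries the reading lens at the start; origin on the bench straight below the grip point. Two orange blocks, each 16 mm long, 34 mm wide and 32 mm high, stand 60 mm behind and 44 mm before the grip point; between them the handle is free below.
- mark (a point): Centre of the red ring (20 mm across) on top of the black carbon panel (70 x 100 x 5 mm), 25 mm above the bench; hidden at the start, at the centre under the cover (within 5 mm). Axes: the inspection stand's; +x points from the mark to the focal post.
- stand: Inspection stand fixed to the bench: aluminium plate 205 x 170 x 20 mm carrying the panel, and a steel post 10 mm thick, up to 150 mm above the bench, 95 mm from the mark along +x. Origin on the bench straight below the mark.
- pointer_tip (a point): Tip of the yellow pointer, whose collar (22 mm across) sits on the focal post; it points level at the mark and ends 60 mm from it horizontally. The height of this tip, 75 to 130 mm above the bench, is where the lens is in focus. The collar slides on the post with stiff friction and must not be shifted.
- tape: Green tape roll, 90 mm across, 25 mm high, loose bystander; origin at the centre of its underside.
- casting: White round casting, 72 mm across, 34 mm high, loose bystander; origin at the centre of its underside.
- pattern: Small wooden pattern, 50 x 90 x 26 mm, loose bystander; origin at the centre of its underside.
Not all that is in view belongs to the job. Of the things that look like the loupe, the smallest one is meant. There is more than one size of the rest; the job needs the largest.

How it is judged:
By the outcome, as a careful person would: the job done as asked, in the order asked, and still so for the second after the job is handed in, while the arm keeps its last pose, push and grip.
It also fails if it takes over 67 s, if anything falls off the work surface, if the arm or the gripper's body presses on something with over 40 N, if the wrist force passes 120 N, or if a joint passes its speed limit or range.

### The arm

A 6-joint arm with a two-finger parallel gripper is mounted at the origin on the work surface. World frame = base frame: x ahead of the robot, y to its left, z up, the work surface at z = 0. Lengths are in mm, angles in rad, forces in N, time in s.
With the tool pointing down it reaches from about 275 to 1000 mm from the base axis. Payload 8.4 kg.
Tool frame: the origin (TCP) lies between the finger pads; the fingertips stand 8 mm ahead of it and the grasp point (between the pads) lies 11 mm behind it (tcp_to_tips is the distance from the TCP to the fingertips, in mm); z points along the fingers, y is the line along which they close (so a half turn about z gives the same grasp; the last joint's range is limited). The gripper opens to 85 mm and grips with 20 to 120 N. Pads are 22 mm wide; open, the fingers measure 114 mm over their backs; the gripper's body (76 mm by 85 mm) begins 54 mm behind the grasp point. The pads swing forward as they close: fully open they stand 13 mm farther back than shut.
Start: joints at [1.247, 0.353, 1.633, -0, 1.155, -0.002], TCP at [197.67, 592.92, 239.281] pointing down, gripper open.
Joint ranges: [-2.63, 2.63], [-0.92, 2.1], [0.06, 2.66], [-1.3, 4.44], [0, 2.69], [-3.02, 3.02]. Speed limits (rad/s): [2.22, 2.22, 2.79, 3.14, 3.14, 3.14].

### API

Orientations are given as [roll, pitch, yaw] about the fixed x, y, z axes, in that order (R = Rz(yaw) Ry(pitch) Rx(roll)).
In Python, from rig import * gives the robot as it stands.
- The arm moves only by the tool step_arm, never from a script. Its argument "motion" is a list of rows, each an object with "claw": the finger opening in mm, from 0 to 85.4; "delta_pos": the shift along the tool's x, y, z in mm, a list of three; "turn": the turn about the tool's z in rad. In form: [{"claw": claw, "delta_pos": [dx, dy, dz], "turn": turn}, ...]. A call has 1 to 8 rows; each row shifts and turns the commanded pose from where the row before left it, along the tool's axes as they then stand; what a row does not reach is not made up. A row lasts 1/12 s, in which the tool goes at most 41.7 mm and 7.16 degrees, less where a joint would pass 70% of its speed; a pose out of reach is approached as far as the arm can. A call is refused whole if a number of a shift passes 41.7 or a number of a turn 0.125, either way. A call with a gripper value outside its range is refused whole. The fingers move at their own pace and stop on an object; "force" is the grip in N (left out, the last holds). Time passes only in rows, so rows that do not move let the fingers close. It gives the time, the measured TCP pose, the force, the opening and the grip force at its end, in the units of the state.
- sense(): the state, without advancing time (a new reading comes with each control period).
- grab_frame(name): name is "side" or "top" or "wrist"; returns a dict with "img" (420x560x3 uint8, red, green, blue), "vertical_fov" (degrees; the focal length in pixels is half the picture's height over the tangent of half this angle, whatever the lens; pixels are square), "cx", "cy" (the principal point, pixels), "R" (3x3) and "t" (3): a world point X has camera coordinates R X + t. Camera axes: x right, y down, z forward; pixel columns grow to the right and rows downward; lengths in mm; the calibration is good to about 2 mm. A picture is of the moment at which its call begins. There is no depth.
- sign_off(): hands the job in; it is judged then, once.
The state is a dict: "clock": time; "qpos": joint angles; "qvel": joint speeds; "joint_efforts": joint torques, N m; "eef_pos": TCP position; "tcp_rot": TCP orientation; "contact_force": force on the tool from outside, world axes, zero at the start; "wrist_torque": the same for the moment, N m; "opening": opening from 0.0 (shut) to 1.0 (fully open); "grasp_force": force on a finger pad.
Only numpy, scipy, OpenCV 4.12 (cv2) and the standard library are available. Lean on these libraries where they do the work, as an engineer would, in place of code of your own. Each camera call takes 0.05 s, during which the arm holds its last target. There are 200 camera calls.

## Working session

There is one attempt and no reset: what is moved stays moved. The work goes in short steps, Python scripts to look and compute and a tool call to move; the robot and the scene stay as the last step left them, time stands still between calls to the robot, and variables do not carry over. Pictures are saved under pics/ and viewed, at most 10 in all, crops included, and the job is handed in when it is done.

Besides the shell and the picture viewer there is one more tool, called after ">>>" as name([rows], argument=value, ...), one row to a line, values as JSON. step_arm: Moves the arm, as the interface text tells. Its arguments: {"type":"object","properties":{"motion":{"type":"array","items":{"type":"object","properties":{"claw":{"type":"number"},"delta_pos":{"type":"array","items":{"type":"number"}},"turn":{"type":"number"}}}},"force":{"type":"number"}},"required":["motion"]}

```bash
mkdir -p pics; cat > h.py <<'E'
from rig import *
import numpy as np, cv2
def save(n,f): cv2.imwrite(f,cv2.cvtColor(n,cv2.COLOR_RGB2BGR))
def foc(f): return f["img"].shape[0]/2/np.tan(np.radians(f["vertical_fov"])/2)
def ray(f,u,v):
    R=np.array(f["R"]);t=np.array(f["t"]);F=foc(f)
    return -R.T@t, R.T@np.array([(u-f["cx"])/F,(v-f["cy"])/F,1.])
def onz(f,u,v,z):
    c,d=ray(f,u,v); return c+d*(z-c[2])/d[2]
def proj(f,X):
    p=np.array(f["R"])@np.array(X,float)+np.array(f["t"]); return foc(f)*p[0]/p[2]+f["cx"],foc(f)*p[1]/p[2]+f["cy"]
def two(f1,p1,f2,p2):
    c1,d1=ray(f1,*p1);c2,d2=ray(f2,*p2)
    s=np.linalg.lstsq(np.c_[d1,-d2],c2-c1,rcond=None)[0]
    a=c1+d1*s[0];b=c2+d2*s[1]; return (a+b)/2,np.linalg.norm(a-b)
E
python3 - <<'E'
from h import *
for n in("side","top"):
    f=grab_frame(n); save(f["img"],f"pics/{n}0.png"); print(n,f["vertical_fov"],f["cx"],f["cy"],-np.array(f["R"]).T@f["t"],np.round(f["R"],2).tolist())
    np.save(f"{n}0.npy",f,allow_pickle=True)
print(sense())
E
```

```text
side 45.76122124210738 270.30370140544284 217.630811983507 [  282.82020399 -1044.86028048  1154.68657591] [[0.99, -0.17, -0.01], [-0.12, -0.65, -0.75], [0.12, 0.74, -0.66]]
top 42.988224329365046 285.4214288985503 210.00554535556483 [ 366.54951569  105.44193237 1713.64705664] [[-0.0, -1.0, 0.02], [-1.0, -0.0, -0.06], [0.06, -0.02, -1.0]]
{'clock': 0.1, 'qpos': array([ 1.24657872e+00,  3.53577039e-01,  1.63406734e+00, -1.32887103e-05,
        1.15523342e+00, -2.39838472e-03]), 'qvel': array([ 0.00096635, -0.00107525, -0.00116947, -0.000146  ,  0.00186754,
       -0.00026248]), 'joint_efforts': array([ 5.22178652e-05, -6.06357336e+01, -3.42819929e+01,  1.02426025e-04,
        3.92442278e-03, -2.61143299e-06]), 'eef_pos': array([197.54802041, 592.50205176, 238.63467576]), 'tcp_rot': array([-3.14030748e+00,  9.06849324e-06,  2.81977881e+00]), 'contact_force': array([-0.02366908, -0.37346922,  0.98774653]), 'wrist_torque': array([-0.0353651 , -0.02862519, -0.001009  ]), 'grasp_force': 0.0, 'opening': 0.9994691243190014}
```

View pics/side0.png

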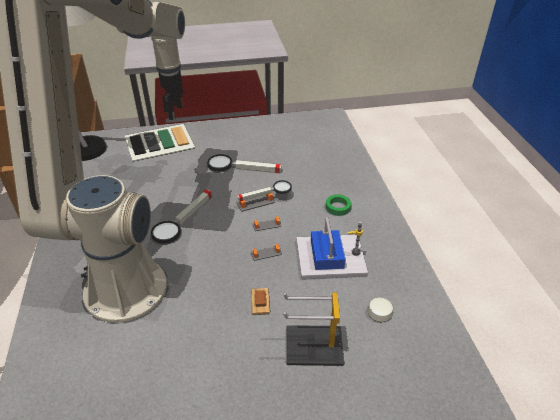

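View pics/top0.png

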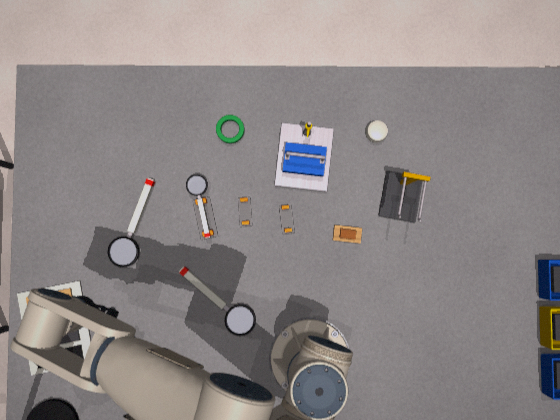

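The side view shows the cover at (328,250), the hook at (320,320), the loupe on its rest at (262,193) and the pointer at (357,233). The top view shows the cover at (304,158), the hook at (405,195) and the loupe running from its lens at (197,185) to its red end at (208,235). I'll measure these by masks.

```bash
python3 - <<'E'
from h import *
f=np.load("top0.npy",allow_pickle=True).item(); g=np.load("side0.npy",allow_pickle=True).item()
def comp(f,lo,hi,box,z,name):
    h=cv2.cvtColor(f["img"],cv2.COLOR_RGB2HSV); m=cv2.inRange(h,lo,hi)
    k=np.zeros_like(m); x0,y0,x1,y1=box; k[y0:y1,x0:x1]=m[y0:y1,x0:x1]
    cs=cv2.findContours(k,0,2)[0]
    for c in sorted(cs,key=cv2.contourArea)[-2:]:
        if len(c)<4: continue
        r=cv2.boxPoints(cv2.minAreaRect(c)); P=np.array([onz(f,*p,z)[:2] for p in r])
        e=P[1]-P[0];e2=P[2]-P[1]
        print(name,np.round(r.mean(0),1),"c",P.mean(0).round(),"L",np.linalg.norm(e).round(),np.linalg.norm(e2).round(),"ang",np.arctan2(e[1],e[0]).round(3),np.arctan2(e2[1],e2[0]).round(3))
comp(f,(105,120,50),(125,255,255),(270,120,340,190),62,"cover")
comp(f,(0,0,190),(179,40,255),(270,115,340,195),20,"plate")
comp(f,(18,120,120),(32,255,255),(395,165,440,190),178,"crossbar")
comp(f,(0,0,0),(179,80,60),(375,160,435,225),12,"foot")
comp(f,(20,100,100),(32,255,255),(295,115,320,140),100,"pointer")
comp(f,(0,150,90),(6,255,255),(190,225,220,245),41,"redend")
comp(f,(0,0,0),(179,255,70),(180,165,212,199),41,"lens")
comp(f,(0,0,200),(179,60,255),(190,192,220,240),50,"handle")
comp(f,(40,100,50),(80,255,255),(210,110,250,145),12,"tape")
comp(f,(0,0,190),(179,40,255),(365,115,390,145),34,"cast")
comp(f,(8,100,80),(20,255,255),(325,220,370,245),26,"pattern")
for n,a,b in(("f",f,(180,110,440,250)),("s",g,(230,160,410,370))):
    x0,y0,x1,y1=b; c=a["img"][y0:y1,x0:x1]; s=3 if n=="f" else 2.8
    save(cv2.resize(c,None,fx=s,fy=s,interpolation=2),f"pics/crop_{n}.png")
E
```

```text
cover [305.4 149. ] c [659.  14.] L 32.0 129.0 ang -0.099 -1.668
cover [303.5 165.1] c [608.  20.] L 54.0 129.0 ang -0.123 -1.693
plate [303.8 156.6] c [642.  17.] L 199.0 168.0 ang -0.109 -1.679
crossbar [416.6 176.1] c [ 560. -303.] L 15.0 79.0 ang -0.21 -1.767
foot [399.2 176.4] c [ 580. -291.] L 17.0 32.0 ang -1.107 -2.689
foot [384.3 189. ] c [ 539. -242.] L 120.0 11.0 ang -0.183 -1.742
pointer [308.  129.5] c [713.   8.] L 18.0 40.0 ang -1.567 3.138
redend [207.  234.6] c [392. 321.] L 14.0 7.0 ang -1.325 -2.889
lens [189.5 184.5] c [549. 377.] L 22.0 60.0 ang -1.569 -3.131
lens [202.9 183.9] c [551. 336.] L 27.0 68.0 ang -1.418 -2.985
handle [202.7 215.8] c [451. 334.] L 13.0 106.0 ang -1.354 -2.92
tape [229.5 128.5] c [734. 256.] L 87.0 88.0 ang -1.567 -3.137
cast [377. 130.] c [ 726. -217.] L 60.0 59.0 ang -0.784 -2.364
pattern [347.1 233.5] c [ 396. -120.] L 49.0 89.0 ang -0.116 -1.681
```

View pics/crop_f.png

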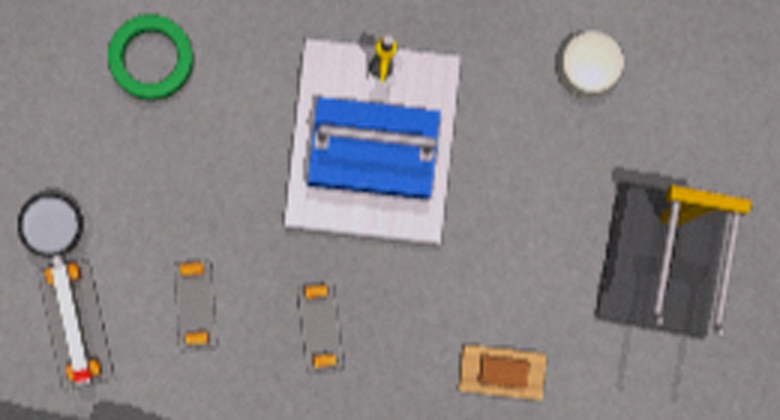

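View pics/crop_s.png

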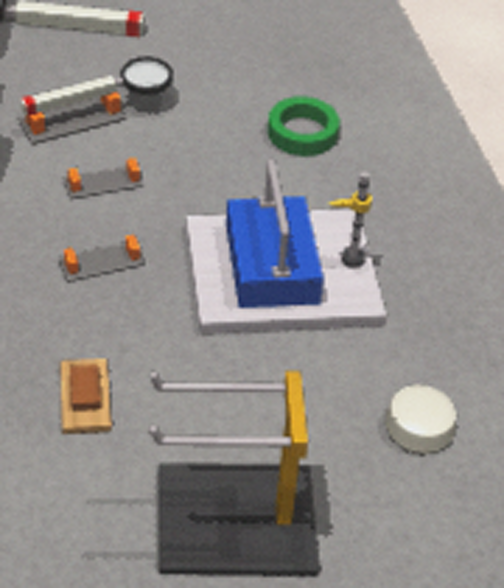

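The top crop shows the handle bar from (320,133) to (432,146) and the prongs with their free ends toward the robot at (660,322) and (719,330). In the side crop the pointer tip is at (331,204). Next I turn these into coordinates.

```bash
python3 - <<'E'
from h import *
f=np.load("top0.npy",allow_pickle=True).item(); g=np.load("side0.npy",allow_pickle=True).item()
T=lambda x,y:(180+x/3-.33,110+y/3-.33)
S=lambda x,y:(230+x/2.8-.3,160+y/2.8-.3)
a,b=onz(f,*T(320,132),124),onz(f,*T(434,146),124)
print("bar",a.round(),b.round(),((a+b)/2).round(),"ang",np.arctan2(a[1]-b[1],a[0]-b[0])-np.pi/2)
P={n:onz(f,*T(*p),z) for n,p,z in(("tipL",(660,321),180),("tipR",(719,329),180),("rootL",(674,203),165),("rootR",(735,211),165))}
for k in P: print(k,P[k].round())
for n,t,s in(("tipL",(660,321),(155,377)),("tipR",(719,329),(155,432)),("ptr",(383,79),(330,204)),("barL",(321,132),(270,164)),("barR",(434,146),(283,270))): print(n,*two(f,T(*t),g,S(*s)))
u=P["rootL"]-P["tipL"];v=P["rootR"]-P["tipR"];w=P["tipL"]-P["tipR"]
print(np.arctan2(u[1],u[0]),np.arctan2(v[1],v[0]),np.arctan2(w[1],w[0])-np.pi/2)
s=sense();print(s["eef_pos"],s["tcp_rot"])
E
```

```text
bar [634.  75. 124.] [620. -40. 124.] [627.  18. 124.] ang -0.12044614424236566
tipL [ 442. -252.  180.]
tipR [ 434. -309.  180.]
rootL [ 558. -271.  165.]
rootR [ 550. -330.  165.]
tipL [ 442.33879682 -251.48006645  181.72494704] 1.3362579547918016
tipR [ 433.12815791 -309.09183634  178.38125789] 2.0550451291467824
ptr [689.04975101  10.86471646 111.62071637] 2.4550828709352017
barL [634.87851337  73.56357691 123.27048207] 1.71337239512562
barR [625.59227303 -43.69771263  75.5376352 ] 4.376208286065611
-0.16015766986931187 -0.18364447535557435 -0.13395373679964107
[197.54802041 592.50205176 238.63467576] [-3.14030748e+00  9.06849324e-06  2.81977881e+00]
```

>>> step_arm([
  {"claw":40,"delta_pos":[0,0,0],"turn":0.125},
  {"claw":40,"delta_pos":[0,0,0],"turn":0.125},
  {"claw":40,"delta_pos":[0,0,0],"turn":0.125},
  {"claw":40,"delta_pos":[0,0,0],"turn":0.125},
  {"claw":40,"delta_pos":[0,0,0],"turn":0.125},
  {"claw":40,"delta_pos":[0,0,0],"turn":0.125},
  {"claw":40,"delta_pos":[0,0,0],"turn":0.125},
  {"claw":40,"delta_pos":[0,0,0],"turn":0.125},
])

```text
clock: 0.77
eef_pos: [197.6, 592.7, 238.8]
tcp_rot: [-3.141, 0.001, 1.814]
contact_force: [-0.3, 0.9, 1.3]
opening: 0.468
grasp_force: 0.0
```

>>> step_arm([
  {"claw":40,"delta_pos":[0,0,0],"turn":0.125},
  {"claw":40,"delta_pos":[0,0,0],"turn":0.125},
  {"claw":40,"delta_pos":[0,0,0],"turn":0.112},
  {"claw":40,"delta_pos":[-15,14,0],"turn":0},
  {"claw":40,"delta_pos":[-27,25,0],"turn":0},
  {"claw":40,"delta_pos":[-27,25,0],"turn":0},
  {"claw":40,"delta_pos":[-27,25,0],"turn":0},
  {"claw":40,"delta_pos":[-27,25,0],"turn":0},
])

```text
clock: 1.43
eef_pos: [297.5, 456.3, 238.9]
tcp_rot: [-3.141, 0.001, 1.458]
contact_force: [0.6, 0.2, 0.5]
opening: 0.471
grasp_force: 0.0
```

>>> step_arm([
  {"claw":40,"delta_pos":[-27,25,0],"turn":0},
  {"claw":40,"delta_pos":[-27,25,0],"turn":0},
  {"claw":40,"delta_pos":[-27,25,0],"turn":0},
  {"claw":40,"delta_pos":[-27,25,0],"turn":0},
  {"claw":40,"delta_pos":[-27,25,0],"turn":0},
  {"claw":40,"delta_pos":[-27,25,0],"turn":0},
  {"claw":40,"delta_pos":[-27,25,0],"turn":0},
  {"claw":40,"delta_pos":[-27,25,0],"turn":0},
])

```text
clock: 2.1
eef_pos: [472.1, 218.9, 239.2]
tcp_rot: [-3.141, 0.0, 1.458]
contact_force: [1.2, 1.0, 1.3]
opening: 0.466
grasp_force: 0.0
```

>>> step_arm([
  {"claw":40,"delta_pos":[-27,26,0],"turn":0},
  {"claw":40,"delta_pos":[-27,26,0],"turn":0},
  {"claw":40,"delta_pos":[-27,26,0],"turn":0},
  {"claw":40,"delta_pos":[-27,26,0],"turn":0},
  {"claw":40,"delta_pos":[-27,26,0],"turn":0},
  {"claw":40,"delta_pos":[-27,26,0],"turn":0},
  {"claw":40,"delta_pos":[-15,14,0],"turn":0},
  {"claw":40,"delta_pos":[0,0,0],"turn":0},
])

```text
clock: 2.77
eef_pos: [622.5, 22.1, 238.7]
tcp_rot: [3.141, 0.001, 1.455]
contact_force: [-0.6, 0.3, 0.6]
opening: 0.466
grasp_force: 0.0
```

```bash
python3 - <<'E'
from h import *
s=sense();print(s["eef_pos"],s["tcp_rot"])
f=grab_frame("wrist");np.save("w1.npy",f,allow_pickle=True);save(f["img"],"pics/w1.png")
print(f["vertical_fov"],-np.array(f["R"]).T@f["t"],np.round(f["R"],2).tolist())
for X in((634,75,124),(627,18,124),(621,-40,124)):print(proj(f,X))
E
```

```text
[622.46108058  22.07532718 238.7165665 ] [3.14086149e+00 1.03007878e-03 1.45472204e+00]
66.27441711711877 [631.19755844  89.23043513 373.45073437] [[0.99, -0.12, 0.0], [-0.11, -0.96, 0.27], [-0.03, -0.26, -0.96]]
(np.float64(289.61852872782345), np.float64(144.16377746783846))
(np.float64(288.88339933761966), np.float64(216.9143026869924))
(np.float64(289.5245582516727), np.float64(282.5236068721324))
```

View pics/w1.png

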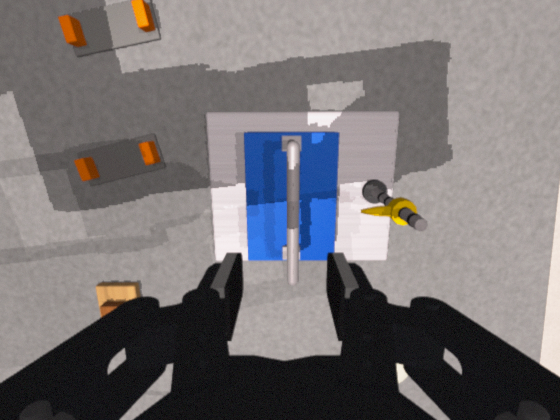

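The wrist view shows the bar upright in the picture from (293,143) to (293,282), centred on the cover, with the pointer tip at (362,211).

```bash
python3 - <<'E'
from h import *
f=np.load("w1.npy",allow_pickle=True).item();t=np.load("top0.npy",allow_pickle=True).item();g=np.load("side0.npy",allow_pickle=True).item()
a,b=onz(f,293,143,124),onz(f,293,282,124);print(a,b,(a+b)/2,np.arctan2(a[1]-b[1],a[0]-b[0])-np.pi/2)
print(two(f,(362,211),g,(347.6,232.6)),two(f,(362,211),t,(307.3,136)))
p=np.array([622.5,22.1]);d=((a+b)/2)[:2]-p;y=1.455
print(d@[np.cos(y),np.sin(y)],d@[np.sin(y),-np.cos(y)])
E
```

```text
[636.64355866  75.56075978 124.        ] [624.00335737 -39.85697731 124.        ] [630.32345801  17.85189124 124.        ] -0.10908225036437935
(array([688.63425503,  12.07024407, 110.20438448]), np.float64(0.45557466177528877)) (array([690.99370863,  10.26851376, 104.17580838]), np.float64(1.5820709217223865))
-3.315755085189207 8.261881843958209
```

>>> step_arm([
  {"claw":40,"delta_pos":[-3,8,0],"turn":0},
  {"claw":40,"delta_pos":[0,0,25],"turn":0},
  {"claw":40,"delta_pos":[0,0,30],"turn":0},
  {"claw":40,"delta_pos":[0,0,30],"turn":0},
  {"claw":40,"delta_pos":[0,0,25],"turn":0},
  {"claw":40,"delta_pos":[0,0,15],"turn":0},
  {"claw":40,"delta_pos":[0,0,0],"turn":0},
  {"claw":2,"delta_pos":[0,0,0],"turn":0},
], force=50)

```text
clock: 3.48
eef_pos: [627.4, 22.7, 113.9]
tcp_rot: [-3.14, 0.0, 1.459]
contact_force: [0.8, -0.7, 0.5]
opening: 0.343
grasp_force: 0.0
```

>>> step_arm([
  {"claw":2,"delta_pos":[0,0,0],"turn":0},
  {"claw":2,"delta_pos":[0,0,0],"turn":0},
  {"claw":2,"delta_pos":[0,0,0],"turn":0},
  {"claw":2,"delta_pos":[0,0,0],"turn":0},
])

```text
clock: 3.82
eef_pos: [629.2, 22.1, 115.9]
tcp_rot: [3.139, -0.001, 1.458]
contact_force: [0.8, 2.8, 5.6]
opening: 0.09
grasp_force: 49.2
```

>>> step_arm([
  {"claw":2,"delta_pos":[0,0,-10],"turn":0},
  {"claw":2,"delta_pos":[0,0,-18],"turn":0},
  {"claw":2,"delta_pos":[0,0,-22],"turn":0},
  {"claw":2,"delta_pos":[0,0,-22],"turn":0},
  {"claw":2,"delta_pos":[0,0,-13],"turn":0.047},
  {"claw":2,"delta_pos":[-6,-12,0],"turn":0},
  {"claw":2,"delta_pos":[-12,-23,0],"turn":0},
  {"claw":2,"delta_pos":[-12,-23,0],"turn":0},
])

```text
clock: 4.48
eef_pos: [565.4, 1.1, 200.1]
tcp_rot: [3.141, 0.0, 1.411]
contact_force: [0.3, 0.6, -1.7]
opening: 0.094
grasp_force: 49.0
```

>>> step_arm([
  {"claw":2,"delta_pos":[-12,-23,0],"turn":0},
  {"claw":2,"delta_pos":[-12,-23,0],"turn":0},
  {"claw":2,"delta_pos":[-12,-23,0],"turn":0},
  {"claw":2,"delta_pos":[-12,-23,0],"turn":0},
  {"claw":2,"delta_pos":[-12,-23,0],"turn":0},
  {"claw":2,"delta_pos":[-12,-23,0],"turn":0},
  {"claw":2,"delta_pos":[-12,-23,0],"turn":0},
  {"claw":2,"delta_pos":[-12,-16,0],"turn":0},
])

```text
clock: 5.15
eef_pos: [373.4, -65.3, 199.5]
tcp_rot: [-3.141, 0.0, 1.411]
contact_force: [-0.8, -0.2, -1.2]
opening: 0.096
grasp_force: 49.0
```

>>> step_arm([
  {"claw":2,"delta_pos":[-18,0,0],"turn":0},
  {"claw":2,"delta_pos":[-22,4,0],"turn":0},
  {"claw":2,"delta_pos":[-22,4,0],"turn":0},
  {"claw":2,"delta_pos":[-22,4,0],"turn":0},
  {"claw":2,"delta_pos":[-22,4,0],"turn":0},
  {"claw":2,"delta_pos":[-22,4,0],"turn":0},
  {"claw":2,"delta_pos":[-22,4,0],"turn":0},
  {"claw":2,"delta_pos":[-10,2,0],"turn":0},
])

```text
clock: 5.82
eef_pos: [376.1, -229.5, 200.1]
tcp_rot: [3.141, 0.001, 1.41]
contact_force: [-0.2, 0.7, -1.9]
opening: 0.094
grasp_force: 49.0
```

```bash
python3 - <<'E'
from h import *
s=sense();print(s["eef_pos"],s["tcp_rot"],s["opening"],s["contact_force"])
f=grab_frame("side");np.save("s2.npy",f,allow_pickle=True)
w=grab_frame("wrist");np.save("w2.npy",w,allow_pickle=True)
save(np.hstack([cv2.resize(f["img"][150:400,180:420],(400,416)),cv2.resize(w["img"],(400,300)).copy() if 0 else cv2.copyMakeBorder(cv2.resize(w["img"],(400,300)),0,116,0,0,0)]),"pics/c2.png")
E
```

```text
[ 376.12007338 -229.54852487  200.06927587] [3.14063914e+00 1.14941983e-03 1.40976497e+00] 0.09406824713569431 [-0.17291078  0.7034442  -1.93986671]
```

View pics/c2.png

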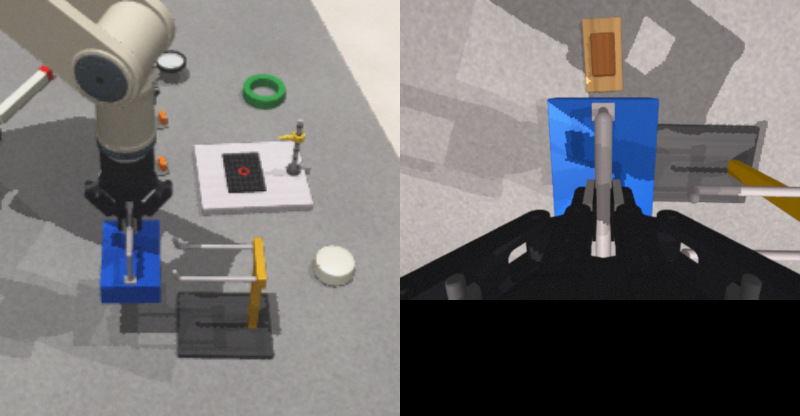

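The cover hangs in the gripper in front of the hook, with the prong tips at crop (178,244) and (176,277). The near prong's tip is at (690,190) in the wrist half. The panel's red ring is now visible at (243,171).

```bash
python3 - <<'E'
from h import *
f=np.load("s2.npy",allow_pickle=True).item();w=np.load("w2.npy",allow_pickle=True).item()
W=lambda x,y:((x-400)*1.4,y*1.4);S=lambda x,y:(180+x*.6,150+y*250/416)
print(two(w,W(692,189),f,S(178,243)),onz(w,*W(692,189),181), onz(f,*S(176,276),181))
a,b=onz(w,*W(604,108),209),onz(w,*W(603,256),209);print("bar",a,b,(a+b)/2)
h=cv2.cvtColor(f["img"],cv2.COLOR_RGB2HSV);m=cv2.inRange(h,(0,150,90),(8,255,255))|cv2.inRange(h,(172,150,90),(179,255,255))
k=np.zeros_like(m);k[238:268,310:345]=m[238:268,310:345];ys,xs=np.nonzero(k);print("mark",len(xs),onz(f,(xs.min()+xs.max())/2,(ys.min()+ys.max())/2,25))
E
```

```text
(array([ 446.61373384, -248.36927527,  169.57519377]), np.float64(3.4313729519222385)) [ 440.89129062 -242.46340664  181.        ] [ 431.93748057 -316.75980032  181.        ]
bar [ 387.271485   -172.87492602  209.        ] [ 371.54772303 -265.91819584  209.        ] [ 379.40960402 -219.39656093  209.        ]
mark 17 [629.03396203  23.46409663  25.        ]
```

>>> step_arm([
  {"claw":2,"delta_pos":[-18,3,0],"turn":0},
  {"claw":2,"delta_pos":[-18,3,0],"turn":0},
  {"claw":2,"delta_pos":[0,12,0],"turn":0},
  {"claw":2,"delta_pos":[0,18,0],"turn":0},
  {"claw":2,"delta_pos":[0,18,0],"turn":0},
  {"claw":2,"delta_pos":[0,18,0],"turn":0},
  {"claw":2,"delta_pos":[0,18,0],"turn":0},
  {"claw":2,"delta_pos":[0,13,0],"turn":0},
])

```text
clock: 6.58
eef_pos: [473.7, -277.9, 199.5]
tcp_rot: [3.141, -0.0, 1.411]
contact_force: [0.4, -0.8, -2.0]
opening: 0.096
grasp_force: 49.0
```

```bash
python3 - <<'E'
from h import *
s=sense();print(s["eef_pos"],s["tcp_rot"],s["opening"],s["contact_force"])
f=grab_frame("side");w=grab_frame("wrist");np.save("s3.npy",f,allow_pickle=True);np.save("w3.npy",w,allow_pickle=True)
save(np.hstack([cv2.resize(f["img"][230:370,240:370],(390,420)),cv2.resize(w["img"][:,80:490],(410,420))]),"pics/c3.png")
E
```

```text
[ 473.73524173 -277.89892294  199.46119347] [ 3.14141669e+00 -4.92692955e-04  1.41125220e+00] 0.09568672198038425 [ 0.44433115 -0.81138658 -1.99562276]
```

View pics/c3.png

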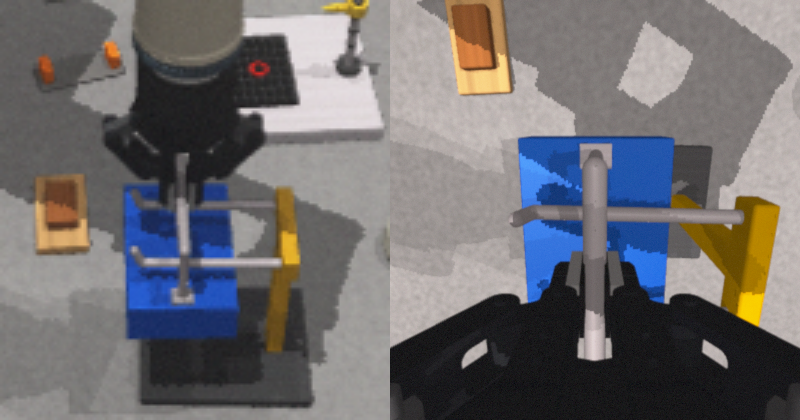

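The bar lies across both prongs, with its legs outside them and the fingers in the gap. I'll lower it.

>>> step_arm([
  {"claw":2,"delta_pos":[0,0,8],"turn":0},
  {"claw":2,"delta_pos":[0,0,10],"turn":0},
  {"claw":2,"delta_pos":[0,0,8],"turn":0},
  {"claw":2,"delta_pos":[0,0,3],"turn":0},
  {"claw":2,"delta_pos":[0,0,1],"turn":0},
  {"claw":2,"delta_pos":[0,0,0],"turn":0},
])

```text
clock: 7.18
eef_pos: [471.5, -279.1, 168.8]
tcp_rot: [-3.141, -0.0, 1.41]
contact_force: [-0.2, -0.4, -1.2]
opening: 0.098
grasp_force: 49.0
```

>>> step_arm([
  {"claw":2,"delta_pos":[0,0,1.5],"turn":0},
  {"claw":2,"delta_pos":[0,0,1],"turn":0},
  {"claw":2,"delta_pos":[0,0,0],"turn":0},
])

```text
clock: 7.43
eef_pos: [472.1, -279.4, 166.9]
tcp_rot: [3.141, 0.0, 1.411]
contact_force: [-1.4, -1.1, -1.3]
opening: 0.093
grasp_force: 49.0
```

>>> step_arm([
  {"claw":2,"delta_pos":[0,0,1],"turn":0},
  {"claw":2,"delta_pos":[0,0,1],"turn":0},
  {"claw":2,"delta_pos":[0,0,0],"turn":0},
])

```text
clock: 7.68
eef_pos: [472.3, -279.4, 165.4]
tcp_rot: [3.141, 0.0, 1.411]
contact_force: [-2.3, 0.7, 4.6]
opening: 0.092
grasp_force: 49.7
```

Contact: the hook now carries the weight. Release and lift.

>>> step_arm([
  {"claw":16,"delta_pos":[0,0,0],"turn":0},
  {"claw":24,"delta_pos":[0,0,0],"turn":0},
  {"claw":36,"delta_pos":[0,0,0],"turn":0},
  {"claw":36,"delta_pos":[0,0,0],"turn":0},
  {"claw":36,"delta_pos":[0,0,-10],"turn":0},
  {"claw":36,"delta_pos":[0,0,-20],"turn":0},
  {"claw":36,"delta_pos":[0,0,-30],"turn":0},
  {"claw":36,"delta_pos":[0,0,-30],"turn":0},
], force=40)

```text
clock: 8.35
eef_pos: [471.5, -278.9, 255.9]
tcp_rot: [-3.14, -0.001, 1.411]
contact_force: [0.9, -0.3, -0.4]
opening: 0.422
grasp_force: 0.0
```

```bash
python3 - <<'E'
from h import *
s=sense();print(s["eef_pos"],s["tcp_rot"],s["opening"],s["contact_force"])
f=grab_frame("side");w=grab_frame("wrist")
save(np.hstack([cv2.resize(f["img"][230:370,240:370],(390,420)),cv2.resize(w["img"][:,80:490],(410,420))]),"pics/c4.png")
E
```

```text
[ 471.53730887 -278.93771717  255.89116169] [-3.14012684e+00 -5.95912984e-04  1.41074452e+00] 0.42199824282653275 [ 0.93198819 -0.26891523 -0.39880356]
```

View pics/c4.png

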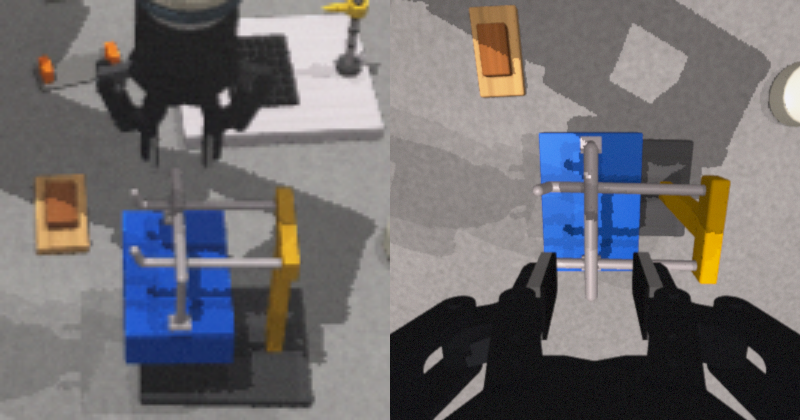

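The cover hangs on both prongs: crop (180,265) and (180,205), with the wrist half showing the bar over both. Now the loupe.

```bash
python3 - <<'E'
from h import *
f=np.load("top0.npy",allow_pickle=True).item()
x0,y0=182,172;im=f["img"][y0:202,x0:212]
g=cv2.cvtColor(im,cv2.COLOR_RGB2GRAY);m=(g<75).astype(np.uint8)*255
c=max(cv2.findContours(m,0,2)[0],key=cv2.contourArea)
(x,y),r=cv2.minEnclosingCircle(c);print(x+x0,y+y0,r)
L=onz(f,x+x0,y+y0,44);print("lens",L)
R=onz(f,207,234.6,50);H=onz(f,202.7,215.8,50)
for n,P in(("red",R),("h",H)):
    d=(L-P)[:2];print(n,P.round(1),np.linalg.norm(d),np.arctan2(d[1],d[0]),"grip",L[:2]-95*d/np.linalg.norm(d))
E
```

```text
196.42307662963867 184.78846168518066 11.190442085266113
lens [548.11389325 355.32399534  44.        ]
red [391.9 320.1  50. ] 160.1375777553873 0.22196797667059534 grip [455.44461479 334.40976978]
h [450.4 334.   50. ] 100.00597854881435 0.21538429040812682 grip [455.30893145 335.02032409]
```

>>> step_arm([
  {"claw":45,"delta_pos":[10,0,-20],"turn":0.12},
  {"claw":45,"delta_pos":[20,0,0],"turn":0.12},
  {"claw":45,"delta_pos":[20,0,0],"turn":0.12},
  {"claw":45,"delta_pos":[20,0,0],"turn":0.12},
  {"claw":45,"delta_pos":[20,0,0],"turn":0.12},
  {"claw":45,"delta_pos":[20,5,0],"turn":0.12},
  {"claw":45,"delta_pos":[15,-10,0],"turn":0.12},
  {"claw":45,"delta_pos":[5,-30,0],"turn":0.12},
])

```text
clock: 9.12
eef_pos: [522.0, -142.3, 274.8]
tcp_rot: [3.14, -0.001, 0.445]
contact_force: [-0.4, 1.0, 0.6]
opening: 0.528
grasp_force: 0.0
```

>>> step_arm([
  {"claw":45,"delta_pos":[0,0,0],"turn":0.113},
  {"claw":45,"delta_pos":[0,-15,0],"turn":0.112},
  {"claw":45,"delta_pos":[3,-30,0],"turn":0},
  {"claw":45,"delta_pos":[3,-33,0],"turn":0},
  {"claw":45,"delta_pos":[3,-33,0],"turn":0},
  {"claw":45,"delta_pos":[3,-33,0],"turn":0},
  {"claw":45,"delta_pos":[3,-33,0],"turn":0},
  {"claw":45,"delta_pos":[3,-33,0],"turn":0},
])

```text
clock: 9.78
eef_pos: [487.7, 67.6, 274.9]
tcp_rot: [3.142, -0.0, 0.226]
contact_force: [0.6, -0.3, 1.0]
opening: 0.527
grasp_force: 0.0
```

>>> step_arm([
  {"claw":45,"delta_pos":[3,-33,0],"turn":0},
  {"claw":45,"delta_pos":[3,-33,6],"turn":0},
  {"claw":45,"delta_pos":[3,-33,10],"turn":0},
  {"claw":45,"delta_pos":[3,-33,10],"turn":0},
  {"claw":45,"delta_pos":[3,-33,10],"turn":0},
  {"claw":45,"delta_pos":[3,-33,10],"turn":0},
  {"claw":45,"delta_pos":[3,-33,10],"turn":0},
  {"claw":45,"delta_pos":[3,-30,10],"turn":0},
])

```text
clock: 10.45
eef_pos: [452.6, 327.8, 208.3]
tcp_rot: [-3.141, -0.0, 0.226]
contact_force: [0.6, -0.8, 0.6]
opening: 0.525
grasp_force: 0.0
```

```bash
python3 - <<'E'
from h import *
s=sense();print(s["eef_pos"],s["tcp_rot"],s["qpos"].round(2))
w=grab_frame("wrist");np.save("w5.npy",w,allow_pickle=True);save(w["img"],"pics/w5.png")
print(proj(w,(456,335,50)),proj(w,(548,355,44)))
s=sense();print(s["eef_pos"],s["tcp_rot"],s["qpos"].round(2))
E
```

```text
[452.5972252  327.75790927 208.3492971 ] [-3.14145993e+00 -1.98309472e-05  2.26155858e-01] [0.62 0.28 1.81 0.   1.05 1.97]
(np.float64(277.7581053187766), np.float64(196.2779279304524)) (np.float64(278.59003176064004), np.float64(89.07737504983892))
[451.75724577 331.62110234 206.63990331] [-3.13947724e+00  9.82413694e-04  2.26769752e-01] [0.63 0.29 1.81 0.   1.05 1.97]
```

View pics/w5.png

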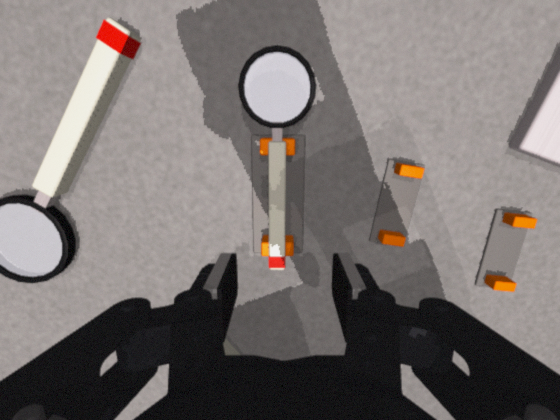

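The wrist view shows the lens at (277,88) and the handle straight down the column at 277 to its red end at (277,262). That is within 1 px of the prediction, so I descend.

>>> step_arm([
  {"claw":45,"delta_pos":[12,-3,10],"turn":0},
  {"claw":45,"delta_pos":[0,0,25],"turn":0},
  {"claw":45,"delta_pos":[0,0,30],"turn":0},
  {"claw":45,"delta_pos":[0,0,30],"turn":0},
  {"claw":45,"delta_pos":[0,0,25],"turn":0},
  {"claw":45,"delta_pos":[0,0,10],"turn":0},
  {"claw":45,"delta_pos":[0,0,0],"turn":0},
])

```text
clock: 11.08
eef_pos: [462.9, 330.4, 76.5]
tcp_rot: [3.14, 0.004, 0.226]
contact_force: [-0.8, -0.4, -0.7]
opening: 0.527
grasp_force: 0.0
```

```bash
python3 - <<'E'
from h import *
s=sense();print(s["eef_pos"],s["tcp_rot"])
w=grab_frame("wrist");np.save("w6.npy",w,allow_pickle=True)
im=w["img"]
h=cv2.cvtColor(im,cv2.COLOR_RGB2HSV)
red=cv2.inRange(h,(0,150,80),(5,255,255))|cv2.inRange(h,(172,150,80),(179,255,255))
g=cv2.cvtColor(im,cv2.COLOR_RGB2GRAY)
x=np.array((456,335.));u=np.array((.975,.224))
for d in(-30,0,20,40):
    p=proj(w,(*(x+u*d),50));r=int(p[1])
    if 0<=r<420:
        row=h[r];cols=[c for c in range(max(0,int(p[0])-60),min(560,int(p[0])+60)) if row[c][2]>110 and 8<row[c][1]<60 and 15<row[c][0]<40]
        print(d,p,(cols[0],cols[-1],onz(w,cols[0],r,50)[:2].round(1),onz(w,cols[-1],r,50)[:2].round(1)) if cols else None)
E
```

```text
[462.87235578 330.41683771  76.53105786] [3.13980574 0.00433161 0.22577848]
-30 (np.float64(274.5065869283079), np.float64(314.59327578449006)) (259, 285, array([425.2, 337. ]), array([428.4, 322.5]))
0 (np.float64(274.04612908150807), np.float64(266.0028011094111)) (242, 327, array([452.1, 352. ]), array([462.4, 306.9]))
20 (np.float64(273.7150103915251), np.float64(231.06102645646916)) (257, 286, array([473.6, 348.1]), array([477. , 333.2]))
40 (np.float64(273.36237781064676), np.float64(193.84896761141587)) (214, 286, array([488.7, 373.6]), array([496.9, 337.8]))
```

>>> step_arm([
  {"claw":45,"delta_pos":[2,-7,0],"turn":0},
  {"claw":45,"delta_pos":[0,0,0],"turn":0},
  {"claw":45,"delta_pos":[0,0,0],"turn":0},
])

```text
clock: 11.38
eef_pos: [465.8, 340.0, 80.5]
tcp_rot: [-3.14, -0.003, 0.226]
contact_force: [-0.0, -0.2, 0.3]
opening: 0.527
grasp_force: 0.0
```

>>> step_arm([
  {"claw":45,"delta_pos":[0,0,0],"turn":0},
  {"claw":45,"delta_pos":[0,0,0],"turn":0},
])

```text
clock: 11.55
eef_pos: [465.0, 339.0, 79.6]
tcp_rot: [-3.141, -0.001, 0.226]
contact_force: [1.4, -0.3, 0.1]
opening: 0.526
grasp_force: 0.0
```

>>> step_arm([
  {"claw":45,"delta_pos":[0,1,12],"turn":0},
  {"claw":45,"delta_pos":[0,0,16],"turn":0},
  {"claw":45,"delta_pos":[0,0,12],"turn":0},
  {"claw":45,"delta_pos":[0,0,7],"turn":0},
  {"claw":45,"delta_pos":[0,0,2],"turn":0},
  {"claw":45,"delta_pos":[0,0,0],"turn":0},
  {"claw":45,"delta_pos":[0,0,0],"turn":0},
  {"claw":45,"delta_pos":[0,0,0],"turn":0},
])

```text
clock: 12.22
eef_pos: [465.3, 338.1, 30.3]
tcp_rot: [-3.141, -0.001, 0.226]
contact_force: [-0.2, -0.5, -0.3]
opening: 0.522
grasp_force: 0.0
```

>>> step_arm([
  {"claw":24,"delta_pos":[0,0,0],"turn":0},
  {"claw":8,"delta_pos":[0,0,0],"turn":0},
  {"claw":8,"delta_pos":[0,0,0],"turn":0},
  {"claw":8,"delta_pos":[0,0,0],"turn":0},
  {"claw":8,"delta_pos":[0,0,0],"turn":0},
], force=60)

```text
clock: 12.63
eef_pos: [465.3, 338.1, 30.4]
tcp_rot: [-3.141, -0.001, 0.226]
contact_force: [-0.9, -1.0, 5.8]
opening: 0.171
grasp_force: 59.0
```

Grasped. I'll lift, then re-measure the now uncovered mark and the pointer with the fixed cameras.

>>> step_arm([
  {"claw":8,"delta_pos":[0,0,-6],"turn":0},
  {"claw":8,"delta_pos":[0,0,-15],"turn":0},
  {"claw":8,"delta_pos":[0,0,-22],"turn":0},
  {"claw":8,"delta_pos":[0,0,-25],"turn":0},
  {"claw":8,"delta_pos":[0,0,-25],"turn":0},
  {"claw":8,"delta_pos":[0,0,-17],"turn":0},
  {"claw":8,"delta_pos":[0,0,0],"turn":0},
  {"claw":8,"delta_pos":[0,0,0],"turn":0},
])

```text
clock: 13.3
eef_pos: [465.2, 338.0, 140.4]
tcp_rot: [-3.141, -0.002, 0.226]
contact_force: [-0.3, -0.4, -1.8]
opening: 0.174
grasp_force: 58.6
```

```bash
python3 - <<'E'
from h import *
s=sense();print(s["eef_pos"],s["tcp_rot"],s["wrist_torque"],s["contact_force"])
t=grab_frame("top");g=grab_frame("side");np.save("t7.npy",t,allow_pickle=True);np.save("s7.npy",g,allow_pickle=True)
def red(f,X,k=14):
    u,v=map(int,proj(f,X));im=f["img"][v-k:v+k+1,u-k:u+k+1].astype(float)
    wt=np.clip(im[...,0]-np.maximum(im[...,1],im[...,2])-25,0,None)
    ys,xs=np.mgrid[v-k:v+k+1,u-k:u+k+1];return (xs*wt).sum()/wt.sum(),(ys*wt).sum()/wt.sum(),(wt>0).sum()
for n,f in(("top",t),("side",g)):
    a=red(f,(630,20,25));print(n,a,onz(f,a[0],a[1],25))
    h=cv2.cvtColor(f["img"],cv2.COLOR_RGB2HSV);m=cv2.inRange(h,(20,130,90),(34,255,255))
    u,v=map(int,proj(f,(700,10,110)));ys,xs=np.nonzero(m[v-15:v+16,u-20:u+21]);xs+=u-20;ys+=v-15
    if n=="side":
        o=np.argsort(xs)[:8];print([(xs[i],ys[i]) for i in o])
    else:
        o=np.argsort(-ys)[:8];print([(xs[i],ys[i]) for i in o])
u,v=map(int,proj(g,(690,12,100)));c1=cv2.resize(g["img"][v-35:v+35,u-45:u+35],None,fx=5,fy=5,interpolation=2)
u,v=map(int,proj(t,(660,15,60)));c2=cv2.resize(t["img"][v-35:v+35,u-40:u+40],None,fx=5,fy=5,interpolation=2)
save(np.hstack([c1,c2]),"pics/c7.png");print("off",u,v)
E
```

```text
[465.21331946 337.99243788 140.43609936] [-3.14096113e+00 -1.57177997e-03  2.25805243e-01] [ 0.00313971  0.00100469 -0.09789367] [-0.34830566 -0.44327376 -1.79915854]
top (np.float64(303.44213041993856), np.float64(160.726869238648), np.int64(39)) [627.97410593  18.17899153  25.        ]
[(np.int64(307), np.int64(136)), (np.int64(307), np.int64(135)), (np.int64(308), np.int64(135)), (np.int64(307), np.int64(134)), (np.int64(306), np.int64(134)), (np.int64(308), np.int64(134)), (np.int64(307), np.int64(133)), (np.int64(306), np.int64(133))]
side (np.float64(325.6990064289889), np.float64(252.54704850964347), np.int64(28)) [627.49501979  21.27143496  25.        ]
[(np.int64(348), np.int64(232)), (np.int64(349), np.int64(232)), (np.int64(350), np.int64(233)), (np.int64(350), np.int64(232)), (np.int64(351), np.int64(231)), (np.int64(351), np.int64(232)), (np.int64(351), np.int64(233)), (np.int64(352), np.int64(232))]
off 305 148
```

>>> step_arm([
  {"claw":8,"delta_pos":[0,0,0],"turn":0.08},
  {"claw":8,"delta_pos":[0,8,0],"turn":0.086},
  {"claw":8,"delta_pos":[0,16,0],"turn":0.08},
  {"claw":8,"delta_pos":[0,22,0],"turn":0.08},
  {"claw":8,"delta_pos":[8,22,0],"turn":0},
  {"claw":8,"delta_pos":[8,22,0],"turn":0},
  {"claw":8,"delta_pos":[8,22,0],"turn":0},
  {"claw":8,"delta_pos":[8,22,0],"turn":0},
])

```text
clock: 14.07
eef_pos: [488.7, 199.7, 138.1]
tcp_rot: [3.14, 0.003, -0.1]
contact_force: [0.4, -0.1, -2.5]
opening: 0.176
grasp_force: 58.6
```

>>> step_arm([
  {"claw":8,"delta_pos":[8,22,0],"turn":0},
  {"claw":8,"delta_pos":[8,22,0],"turn":0},
  {"claw":8,"delta_pos":[8,22,0],"turn":0},
  {"claw":8,"delta_pos":[8,22,0],"turn":0},
  {"claw":8,"delta_pos":[8,22,0],"turn":0},
  {"claw":8,"delta_pos":[8,22,0],"turn":0},
  {"claw":8,"delta_pos":[0,0,0],"turn":0},
  {"claw":8,"delta_pos":[0,0,0],"turn":0},
])

```text
clock: 14.73
eef_pos: [523.4, 64.0, 138.4]
tcp_rot: [3.141, 0.003, -0.102]
contact_force: [0.4, 0.5, -1.5]
opening: 0.178
grasp_force: 58.8
```

>>> step_arm([
  {"claw":8,"delta_pos":[10,14,0],"turn":0},
  {"claw":8,"delta_pos":[10,14,0],"turn":0},
  {"claw":8,"delta_pos":[4,4,0],"turn":0},
  {"claw":8,"delta_pos":[0,0,0],"turn":0},
  {"claw":8,"delta_pos":[0,0,0],"turn":0},
  {"claw":8,"delta_pos":[0,0,0],"turn":0},
  {"claw":8,"delta_pos":[0,0,0],"turn":0},
])

```text
clock: 15.32
eef_pos: [544.3, 31.6, 139.6]
tcp_rot: [-3.142, 0.001, -0.099]
contact_force: [-0.4, -0.1, -1.8]
opening: 0.177
grasp_force: 58.9
```

```bash
python3 - <<'E'
from h import *
s=sense();print(s["eef_pos"],s["tcp_rot"])
t=grab_frame("top");g=grab_frame("side");np.save("t8.npy",t,allow_pickle=True);np.save("s8.npy",g,allow_pickle=True)
print(proj(t,(628,19,151)),proj(g,(628,19,151)))
u,v=map(int,proj(g,(650,15,110)));c1=cv2.resize(g["img"][v-42:v+42,u-40:u+40],None,fx=5,fy=5,interpolation=2);print("side org",u-40,v-42)
u,v=map(int,proj(t,(630,15,100)));c2=cv2.resize(t["img"][v-42:v+42,u-40:u+40],None,fx=5,fy=5,interpolation=2);print("top org",u-40,v-42)
save(np.hstack([c1,c2]),"pics/c8.png")
for X in((628,20,25),(688,13,110)):print([np.round(proj(f,X),1) for f in(g,t)])
for z in (100,105,110,115):print(z,np.round(proj(g,(688,13,z)),1))
E
```

```text
[544.29095701  31.61093664 139.57792845] [-3.14152876e+00  7.15281336e-04 -9.94441307e-02]
(np.float64(305.35011227916766), np.float64(154.17659583048024)) (np.float64(328.71649531909304), np.float64(223.54258102327216))
side org 295 191
top org 265 114
[array([326. , 252.8]), array([302.9, 160.7])]
[array([347.4, 232.5]), array([306.5, 136.9])]
100 [347.1 234.8]
105 [347.2 233.6]
110 [347.4 232.5]
115 [347.5 231.3]
```

View pics/c8.png

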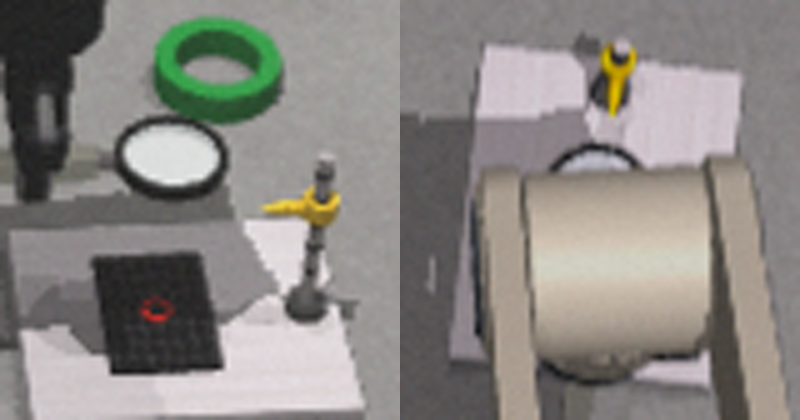

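The side half shows the lens level at (171,158), matching the prediction for over the mark, with the ring at (157,310) and the pointer tip at (265,209). I'll back off 70 mm for a second wrist view of the pointer to fix its height.

>>> step_arm([
  {"claw":8,"delta_pos":[-15,0,0],"turn":0},
  {"claw":8,"delta_pos":[-20,0,0],"turn":0},
  {"claw":8,"delta_pos":[-20,0,0],"turn":0},
  {"claw":8,"delta_pos":[-15,0,0],"turn":0},
  {"claw":8,"delta_pos":[0,0,0],"turn":0},
  {"claw":8,"delta_pos":[0,0,0],"turn":0},
  {"claw":8,"delta_pos":[0,0,0],"turn":0},
  {"claw":8,"delta_pos":[0,0,0],"turn":0},
])

```text
clock: 16.08
eef_pos: [476.5, 37.9, 140.1]
tcp_rot: [-3.141, -0.001, -0.1]
contact_force: [0.3, 0.6, -0.7]
opening: 0.176
grasp_force: 58.9
```

```bash
cat > tip.py <<'E'
from h import *
w1=np.load("w1.npy",allow_pickle=True).item();w=grab_frame("wrist");np.save("w9.npy",w,allow_pickle=True)
g=np.load("s7.npy",allow_pickle=True).item();g8=np.load("s8.npy",allow_pickle=True).item()
def tip(f,k):
    h=cv2.cvtColor(f["img"],cv2.COLOR_RGB2HSV);m=cv2.inRange(h,(20,130,70),(34,255,255))
    u,v=proj(f,(700,11,110));m2=np.zeros_like(m);a,b=max(0,int(v)-k),max(0,int(u)-k);m2[a:int(v)+k,b:int(u)+k]=m[a:int(v)+k,b:int(u)+k]
    n,l,s,c=cv2.connectedComponentsWithStats(m2);i=1+np.argmax(s[1:,4]);ys,xs=np.nonzero(l==i)
    d=np.array(proj(f,(688,12,110)))-proj(f,(715,9,110));L=np.linalg.norm(d);d/=L
    t=xs*d[0]+ys*d[1];q=t.max();sel=t>q-2.5
    mid=np.array([xs[sel].mean(),ys[sel].mean()]);return mid+d*(q+.5-mid@d),len(xs),s[i]
T={n:tip(f,k) for n,f,k in(("w1",w1,45),("w9",w,60),("s",g,15))}
for n in T:print(n,T[n])
for a,b in(("w1","w9"),("w9","s"),("w1","s")):
    F={"w1":w1,"w9":w,"s":g};print(a,b,two(F[a],T[a][0],F[b],T[b][0]))
x0,y0=310,205
c=cv2.inRange(cv2.cvtColor(g8["img"],cv2.COLOR_RGB2HSV)[y0:240,x0:350],(0,0,195),(179,40,255))
k=max(cv2.findContours(c,0,1)[0],key=cv2.contourArea);e=cv2.fitEllipse(k);print("lens side",e[0][0]+x0,e[0][1]+y0,e[1])
print(sense()["eef_pos"])
E
python3 tip.py
```

```text
Traceback (most recent call last):
  File "tip.py", line 11, in <module>
    T={n:tip(f,k) for n,f,k in(("w1",w1,45),("w9",w,60),("s",g,15))}
         ~~~^^^^^
  File "tip.py", line 7, in tip
    n,l,s,c=cv2.connectedComponentsWithStats(m2);i=1+np.argmax(s[1:,4]);ys,xs=np.nonzero(l==i)
                                                     ~~~~~~~~~^^^^^^^^^
ValueError: attempt to get argmax of an empty sequence
```

>>> step_arm([
  {"claw":8,"delta_pos":[0,-20,0],"turn":0},
  {"claw":8,"delta_pos":[15,-22,0],"turn":0},
  {"claw":8,"delta_pos":[20,-22,0],"turn":0},
  {"claw":8,"delta_pos":[25,-22,0],"turn":0},
  {"claw":8,"delta_pos":[20,-15,0],"turn":0},
  {"claw":8,"delta_pos":[10,0,0],"turn":0},
  {"claw":8,"delta_pos":[0,0,0],"turn":0},
  {"claw":8,"delta_pos":[0,0,0],"turn":0},
])

```text
clock: 16.8
eef_pos: [574.7, 128.9, 139.1]
tcp_rot: [3.141, 0.001, -0.1]
contact_force: [0.2, -0.3, -1.8]
opening: 0.178
grasp_force: 59.0
```

```bash
sed -i 's/^def tip/print("pred",proj(w,(688,12,110)))\ndef tip/' tip.py; python3 tip.py 2>&1 | tail -12
```

```text
Traceback (most recent call last):
  File "tip.py", line 12, in <module>
    T={n:tip(f,k) for n,f,k in(("w1",w1,45),("w9",w,60),("s",g,15))}
         ~~~^^^^^
  File "tip.py", line 8, in tip
    n,l,s,c=cv2.connectedComponentsWithStats(m2);i=1+np.argmax(s[1:,4]);ys,xs=np.nonzero(l==i)
                                                     ~~~~~~~~~^^^^^^^^^
ValueError: attempt to get argmax of an empty sequence
```

```bash
sed -i 's/^w1=\(.*\);w=grab_frame("wrist");np.save("w9.npy",w,allow_pickle=True)/w1=\1;w=np.load("w9.npy",allow_pickle=True).item()/' tip.py
python3 - <<'E'
from h import *
w=np.load("w9.npy",allow_pickle=True).item();print(proj(w,(688,12,110)),proj(w,(700,11,110)),-np.array(w["R"]).T@w["t"])
h=cv2.cvtColor(w["img"],cv2.COLOR_RGB2HSV);m=cv2.inRange(h,(18,100,50),(34,255,255));n,l,s,c=cv2.connectedComponentsWithStats(m);print(s[s[:,4]>15])
h=cv2.cvtColor(np.load("w1.npy",allow_pickle=True).item()["img"],cv2.COLOR_RGB2HSV);print(h[205:217,364:372,0],h[211,364:372])
E
```

```text
(np.float64(521.685252827657), np.float64(-6.3727637762979725)) (np.float64(526.5706994008008), np.float64(-38.01091454444031)) [642.00998322 123.35942039 273.82585438]
[[     0      0    560    420 235052]
 [   521    343     39      7    138]]
[[173 169 177 177 177 171 173 177]
 [170 171 173 174 177   0   0   9]
 [172 174 175   5  13  15  16  16]
 [ 14  12  14  17  19  21  21  22]
 [ 20  21  21  23  23  23  23  23]
 [ 23  23  24  23  23  23  24  24]
 [ 23  23  23  23  23  23  24  24]
 [ 23  24  23  23  23  23  24  23]
 [ 19  21  21  22  22  23  24  23]
 [ 11  10  13  15  18  20  21  21]
 [176 177 177   0   6  13  15  18]
 [173 177 177 173 173 177   0   3]] [[ 23 255 165]
 [ 23 255 173]
 [ 23 255 185]
 [ 23 255 188]
 [ 23 255 191]
 [ 23 255 189]
 [ 24 255 186]
 [ 24 255 188]]
```

>>> step_arm([
  {"claw":8,"delta_pos":[12,0,0],"turn":0},
  {"claw":8,"delta_pos":[14,0,0],"turn":0},
  {"claw":8,"delta_pos":[8,0,0],"turn":0},
  {"claw":8,"delta_pos":[0,0,0],"turn":0},
  {"claw":8,"delta_pos":[0,0,0],"turn":0},
  {"claw":8,"delta_pos":[0,0,0],"turn":0},
])

```text
clock: 17.35
eef_pos: [607.6, 125.6, 139.6]
tcp_rot: [3.141, 0.001, -0.101]
contact_force: [-0.3, -0.0, -2.2]
opening: 0.177
grasp_force: 59.0
```

```bash
sed -i 's/w=np.load("w9.npy",allow_pickle=True).item()/w=grab_frame("wrist");np.save("w9.npy",w,allow_pickle=True)/' tip.py; python3 tip.py 2>&1 | tail -12
```

```text
pred (np.float64(507.5347830695107), np.float64(73.98369400280987))
w1 (array([360.49931868, 210.88446773]), 641, array([361, 198,  56,  28, 641], dtype=int32))
w9 (array([505.57222194,  75.96655736]), 1987, array([ 489,    0,   63,   76, 1987], dtype=int32))
s (array([347.51446725, 232.32904132]), 52, array([348, 229,  15,   7,  52], dtype=int32))
w1 w9 (array([687.56253918,  12.06853065, 109.04450017]), np.float64(0.6161157912470161))
w9 s (array([687.75559299,  12.98159911, 110.4690672 ]), np.float64(1.1863170044511075))
w1 s (array([687.80050329,  12.43044088, 110.97834753]), np.float64(0.7072439660112635))
lens side 328.70815658569336 221.8983497619629 (9.577375411987305, 17.087507247924805)
[607.66300387 125.6985548  139.63037885]
```

```bash
python3 - <<'E'
from h import *
w=np.load("w9.npy",allow_pickle=True).item()
u,v=proj(w,(607.6+83.9,125.6-10.1,150.2));print("pred",u,v)
h=cv2.cvtColor(w["img"],cv2.COLOR_RGB2HSV);m=cv2.inRange(h,(0,0,0),(179,255,60));k=110
a,b=max(0,int(v)-k),int(u)-k
c=m[a:int(v)+75,b:int(u)+k];
for q in cv2.findContours(c,cv2.RETR_CCOMP,1)[0]:
    if cv2.contourArea(q)>1500 and len(q)>5:
        e=cv2.fitEllipse(q);p=(e[0][0]+b,e[0][1]+a);P=onz(w,*p,150.2);d=P[:2]-np.array([607.6,125.6]);y=-.101
        print(p,e[1],cv2.boundingRect(q),"tool x,lat",d@[np.cos(y),np.sin(y)],d@[-np.sin(y),np.cos(y)],"dia",np.array(e[1])*np.linalg.norm(P+[0,0,0]-(-np.array(w["R"]).T@w["t"]))/foc(w))
E
```

```text
pred 291.4263975834709 77.21068378813229
(338.6874694824219, 75.78189086914062) (76.7452163696289, 151.943359375) (137, 0, 64, 152) tool x,lat 84.97487337554644 -18.508090903682177 dia [30.2599876 59.9099773]
(241.58130645751953, 75.26643371582031) (97.027587890625, 152.6422882080078) (7, 0, 65, 152) tool x,lat 85.12744713416208 16.24420179184104 dia [38.06692426 59.88629163]
```

Pointer tip found at (687.7, 12.4, 110), so the mark is at about (628, 19). The TCP target is (544, 28, 99).

>>> step_arm([
  {"claw":8,"delta_pos":[-15,0,0],"turn":0},
  {"claw":8,"delta_pos":[-20,5,0],"turn":0},
  {"claw":8,"delta_pos":[-16,17,0],"turn":0},
  {"claw":8,"delta_pos":[-3,20,0],"turn":0},
  {"claw":8,"delta_pos":[0,20,0],"turn":0},
  {"claw":8,"delta_pos":[0,20,0],"turn":0},
  {"claw":8,"delta_pos":[0,14,0],"turn":0},
  {"claw":8,"delta_pos":[0,8,0],"turn":0},
])

```text
clock: 18.07
eef_pos: [543.6, 26.5, 139.9]
tcp_rot: [3.141, 0.0, -0.101]
contact_force: [-0.5, -0.6, -1.5]
opening: 0.174
grasp_force: 59.0
```

>>> step_arm([
  {"claw":8,"delta_pos":[0,0,0],"turn":0},
  {"claw":8,"delta_pos":[0,0,0],"turn":0},
  {"claw":8,"delta_pos":[0,0,0],"turn":0},
  {"claw":8,"delta_pos":[0,0,0],"turn":0},
])

```text
clock: 18.4
eef_pos: [544.7, 28.6, 139.8]
tcp_rot: [-3.141, -0.0, -0.1]
contact_force: [0.4, 1.0, -1.7]
opening: 0.174
grasp_force: 59.0
```

>>> step_arm([
  {"claw":8,"delta_pos":[-0.5,0.5,8],"turn":0},
  {"claw":8,"delta_pos":[0,0,12],"turn":0},
  {"claw":8,"delta_pos":[0,0,12],"turn":0},
  {"claw":8,"delta_pos":[0,0,6],"turn":0},
  {"claw":8,"delta_pos":[0,0,2.5],"turn":0},
  {"claw":8,"delta_pos":[0,0,0],"turn":0},
  {"claw":8,"delta_pos":[0,0,0],"turn":0},
  {"claw":8,"delta_pos":[0,0,0],"turn":0},
])

```text
clock: 19.07
eef_pos: [544.3, 27.3, 99.5]
tcp_rot: [-3.142, -0.0, -0.1]
contact_force: [0.0, 0.2, -1.7]
opening: 0.175
grasp_force: 59.0
```

>>> step_arm([
  {"claw":8,"delta_pos":[0,0,0],"turn":0},
  {"claw":8,"delta_pos":[0,0,0],"turn":0},
  {"claw":8,"delta_pos":[0,0,0],"turn":0},
  {"claw":8,"delta_pos":[0,0,0],"turn":0},
])

```text
clock: 19.4
eef_pos: [544.2, 27.4, 99.5]
tcp_rot: [-3.142, -0.0, -0.1]
contact_force: [-0.0, -1.4, -2.0]
opening: 0.176
grasp_force: 59.0
```

```bash
python3 - <<'E'
from h import *
s=sense();print(s["eef_pos"],s["tcp_rot"],s["qvel"].round(3),s["contact_force"])
g=grab_frame("side");hh=cv2.cvtColor(g["img"],cv2.COLOR_RGB2HSV)
p=proj(g,(628,19,110));print("pred",p);x0,y0=int(p[0])-18,int(p[1])-15
m=cv2.inRange(hh[y0:y0+30,x0:x0+36],(0,0,0),(179,255,80))
c=max(cv2.findContours(m,0,1)[0],key=cv2.contourArea);print("rim bbox",cv2.boundingRect(c),x0,y0,cv2.fitEllipse(c))
# cover still on hook?
ys,xs=np.nonzero(cv2.inRange(hh,(105,120,50),(125,255,255))[250:370,260:340]);print("blue",xs.mean()+260,ys.mean()+250,len(xs), proj(g,(472,-284,90)))
m=cv2.inRange(hh,(20,130,70),(34,255,255))[222:245,340:370];ys,xs=np.nonzero(m);print("ptr",xs.min()+340,len(xs))
E
```

```text
[544.16441145  27.351534    99.52855595] [-3.14151537e+00 -4.55309312e-04 -1.00239356e-01] [-0.001  0.002  0.001  0.001 -0.001  0.001] [-0.0041802  -1.4201763  -1.97736242]
pred (np.float64(327.81047684380246), np.float64(233.49391376682289))
rim bbox (4, 7, 27, 23) 309 218 ((17.71602439880371, 18.656160354614258), (21.54443359375, 26.42317008972168), 44.72478103637695)
blue 298.51566579634465 326.6690600522193 1532 (np.float64(298.0551662379515), np.float64(325.3165524290153))
ptr 348 52
```

The lens is in place and still, the pointer tip hasn't moved (column 348), and the cover is still on the hook. I'm handing in.

```bash
python3 -c "
from rig import *
print(sign_off())"
```

```text
the job is handed in; nothing more can be done
None
```

I handed the job in at about 19.5 s: the cover hangs on both prongs, and the gripper holds the lens level and still over the red ring at about 110 mm, the measured pointer-tip height (good to about 2 mm).

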